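# Fetch the large check weight from behind the sample bottles

## Robot

A 7-joint arm with a two-finger parallel gripper is mounted at the origin on the work surface. World frame = base frame: x ahead of the robot, y to its left, z up, the work surface at z = 0. Lengths are in m, angles in rad, forces in N, time in s.
With the tool pointing down it reaches from about 0.425 to 0.825 m from the base axis. Payload 3.6 kg.
Tool frame: the origin (TCP) lies at the very end of the fingers, on their centre line; the grasp point (between the pads) lies 19 mm behind it; z points along the fingers, y is the line along which they close (so a half turn about z gives the same grasp; the last joint's range is limited). The gripper opens to 93 mm and grips with 3 to 60 N. Pads are 15 mm wide; open, the fingers measure 128 mm over their backs; the gripper's body (75 mm by 188 mm) begins 65 mm behind the grasp point.
Start: joints at [1.26, 0.615, -0.013, 1.423, 0.008, 1.103, -0.04], TCP at [0.182, -0.624, 0.219] pointing down, gripper open.
Joint ranges: [-3.12, 3.12], [-0.3, 2.06], [-1.34, 1.32], [0.26, 2.42], [-1.36, 4.5], [0.01, 1.98], [-2.84, 2.84]. Speed limits (rad/s): [2.79, 2.79, 3.14, 3.14, 3.14, 3.14, 3.14].

## Interface

Orientations are given as a unit quaternion [w, x, y, z].
In Python, from cell import env, get_image, calibration gives the robot as it stands.
- The arm moves only by the shell command python3 -m handwheel 'ROWS' [FORCE]. ROWS is text: rows parted by semicolons, each of 7 numbers parted by spaces: the shift along the tool's x, y, z in cm, then the turn, a rotation vector about the tool's x, y, z in degrees, then the closure, from -1 (fully open) to 1 (shut). A call has 1 to 20 rows; each row shifts and turns the commanded pose from where the row before left it, along the tool's axes as they then stand; what a row does not reach is not made up. A row lasts 1/12 s, in which the tool goes at most 41.7 mm and 7.16 degrees, less where a joint would pass 70% of its speed; a pose out of reach is approached as far as the arm can. A call is refused whole if a number of a shift passes 4.17 or a number of a turn 7.16, either way. A call with a gripper value outside its range is refused whole. The fingers move at their own pace and stop on an object; FORCE is the grip in N (left out, the last holds). Time passes only in rows, so rows that do not move let the fingers close. It gives the time, the measured TCP pose, the force, the opening and the grip force at its end, in the units of the state.
- env.get_state(): the state, without advancing time (a new reading comes with each control period).
- get_image(name): name is "scene" or "top" or "wrist"; returns the picture (420x560x3 uint8, red, green, blue); there is no depth.
- calibration(name): a dict with "camera_matrix" (3x3 intrinsics, pixels), "extrinsics" (4x4, takes a point from world to camera coordinates); the wrist camera has in their place "T_tool_cam" (4x4, takes a point from camera to tool coordinates, whose origin is the TCP and whose axes are the flange's). Camera axes: x right, y up, looking along -z (the intrinsics and any distortion apply to the point x, -y, -z); pixel columns grow to the right and rows downward; lengths in m; the calibration is good to about 2 mm. A picture is of the moment at which its call begins: read the wrist's pose just before it. calibration takes no time and is no camera call.
- env.hand_in(): hands the job in; it is judged then, once.
The state is a dict: "time": time; "qpos": joint angles; "dq": joint speeds; "tau": joint torques, N m; "tool_pos": TCP position; "eef_rot": TCP orientation; "ft_force": force on the tool from outside, world axes, zero at the start; "torque": the same for the moment, N m; "opening": finger opening in m; "grasp_force": force on a finger pad.
Only numpy, scipy, OpenCV 4.12 (cv2) and the standard library are available. Lean on these libraries where they do the work, as an engineer would, in place of code of your own. Each camera call takes 0.05 s, during which the arm holds its last target. There are 200 camera calls.

## Task

The balance needs its check. Two sample bottles stand in front of the row of flip-lid bins: first set both upright in the empty grey tray, then open only the bin that holds the largest check weight and stand that weight gently, upright, in the middle of the balance pan. Afterwards close the bin's lid and put each bottle back, upright, on the very spot where it stood; do not open the other bins or knock a bottle over.

Things in the scene. Friction and masses are not known exactly. Their poses are not given: they have to be found in the camera images.
- weight_center (a point): Largest of three steel check weights (200 g): cylinder 31 mm across and 30 mm high, narrow neck, round knob 18 mm across on top, 46 mm high in all. The point is its centre, half-way up (23 mm above its foot); z is its axis. It stands on the floor of bin_a, near the middle, seen through the clear lid. The other bins hold smaller ones (36 and 28 mm high), which stay there.
- media_center (a point): Broad glass bottle, 0.32 kg: body 66 mm across up to 83 mm height, shoulder to a 40 mm neck at 103 mm, screw cap 50 mm across (53 at its foot) from 115 to 142 mm; 142 mm high in all. The point is on its axis, half-way up (71 mm above its foot); z is its axis. Grip it by the cap. It starts in front of bin_a, some 48 mm to one side of the tab's line.
- spray_center (a point): Slim amber glass spray bottle, 0.16 kg: body 40 mm across up to 86 mm height, shoulder to 102 mm, then a collar and overcap 25 to 26 mm across up to 154 mm, its full height. The point is on its axis, half-way up (77 mm above its foot); z is its axis. Grip it by the overcap. It starts in front of bin_a, some 96 mm from the broad bottle, across the tab's line.
- tray: Fixed shallow grey plastic tray, empty, 230 mm (its x) by 170 mm (its y), rim 22 mm high, walls 4 mm, inner floor 4 mm above the table. Origin: centre of its underside, at table height. It stands left or right of the bins. Both bottles fit in it side by side along its x.
- pan (a point): Centre of the top of the balance's round steel pan, 120 mm across, 78 mm above the table. The balance is a fixed white housing 270 mm (x) by 190 mm (y); its x axis points from the display at the front, near the robot, to the pan, which lies 45 mm behind its middle. Nothing on it is higher than the pan. It stands on the other side of the bins from the tray.
- bin_a: Bin with the largest weight, one of three equal fixed white bins in a row, 98 mm apart along y (its place in the row varies). 100 mm (x) by 96 mm (y), 54 mm high without lid, walls 3 mm, inner floor 3 mm above the origin. Origin: centre of its underside, 4 mm above the table (on a base plate); x points from its front to its hinge, away from the robot, z up. Its lid: see lid_a.
- lid_a (a joint): Clear 4 mm lid of bin_a, 70 g: rad, 0 closed, grows as its front swings up and back, stop 1.9. Falls back open beyond 1.6, falls shut below 1.5. Hinge along y through (50, 0, 54) mm of bin_a. Grey tab, 14 mm wide (y), 8 thick, sticks out 22 mm in front; its middle is at (-61, 0, 56) when closed. Pinch it from above across y (it turns between the fingers) or hook it from below.
- lid_b (a joint): Hinge angle of the lid of the bin with the middle weight (0 closed; same build). To stay closed.
- lid_c (a joint): Hinge angle of the lid of the bin with the smallest weight (0 closed; same build). To stay closed.
There are look-alikes about, which are no part of the job. What is shaped like the part that bears media_center but turquoise is not meant.

How it is judged:
By the outcome, as a careful person would: the job done as asked, in the order asked, and still so for the second after the job is handed in, with the robot touching nothing.
It also fails if it takes over 144 s, if anything falls off the work surface, if the arm or the gripper's body presses on something with over 40 N, if the wrist force passes 120 N, or if a joint passes its speed limit or range.

## Working session

There is one attempt and no reset: what is moved stays moved. The work goes in short steps, Python scripts to look and compute and a shell command to move; the robot and the scene stay as the last step left them, time stands still between calls to the robot, and variables do not carry over. Pictures are saved under pics/ and viewed, at most 14 in all, crops included, and the job is handed in when it is done.

```bash
ls; mkdir -p pics
python3 - <<'E'
from cell import env,get_image,calibration
import cv2
for n in ["scene","top"]:
    cv2.imwrite(f"pics/{n}0.png",cv2.cvtColor(get_image(n),cv2.COLOR_RGB2BGR)); print(n,calibration(n))
print(calibration("wrist")); print(env.get_state())
E
```

```text
pics
scene {'camera_matrix': array([[395.1808518 ,   0.        , 279.40891124],
       [  0.        , 395.1808518 , 213.50871213],
       [  0.        ,   0.        ,   1.        ]]), 'extrinsics': array([[-0.28461955,  0.95839073, -0.0218844 ,  0.16399673],
       [-0.58059064, -0.15416634,  0.79946685,  0.23922362],
       [ 0.76282778,  0.24024977,  0.60031144, -1.31319677],
       [ 0.        ,  0.        ,  0.        ,  1.        ]])}
top {'camera_matrix': array([[519.7511639 ,   0.        , 273.26414569],
       [  0.        , 519.7511639 , 215.09464778],
       [  0.        ,   0.        ,   1.        ]]), 'extrinsics': array([[ 0.00582523, -0.99996891,  0.00531485,  0.00806306],
       [ 0.99166321,  0.00646086,  0.12869471, -0.53675776],
       [-0.12872504,  0.00452086,  0.99167002, -1.19293675],
       [ 0.        ,  0.        ,  0.        ,  1.        ]])}
{'camera_matrix': array([[293.9466783 ,   0.        , 281.7758979 ],
       [  0.        , 293.9466783 , 209.89837814],
       [  0.        ,   0.        ,   1.        ]]), 'T_tool_cam': array([[-8.60600899e-04,  9.6225
[... 311 characters left out ...]
'time': 0.1, 'qpos': array([ 1.26055426,  0.61580461, -0.01260471,  1.42473419,  0.00812835,
        1.10339598, -0.04037997]), 'dq': array([-0.00163545, -0.00127031,  0.00067658, -0.00619342, -0.0001559 ,
        0.00090782,  0.00053829]), 'tau': array([ 4.21709974e-04, -4.60045052e+01,  2.09947620e-01, -1.66244781e+01,
       -6.11232058e-02,  1.69961684e-02,  9.71439385e-05]), 'tool_pos': array([ 0.18176565, -0.62332805,  0.21761015]), 'eef_rot': array([-1.12956235e-03,  9.89946256e-01,  1.41439375e-01, -1.91726193e-04]), 'ft_force': array([ 0.45079377,  0.87168967, -0.20834223]), 'torque': array([ 0.00919266,  0.01218275, -0.00712279]), 'grasp_force': 0.0, 'opening': 0.09292721137633769}
```

View pics/scene0.png

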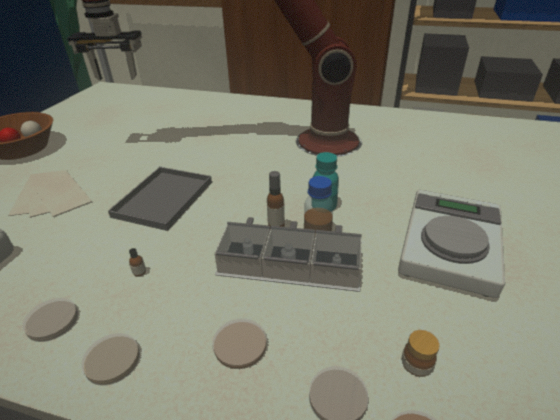

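View pics/top0.png

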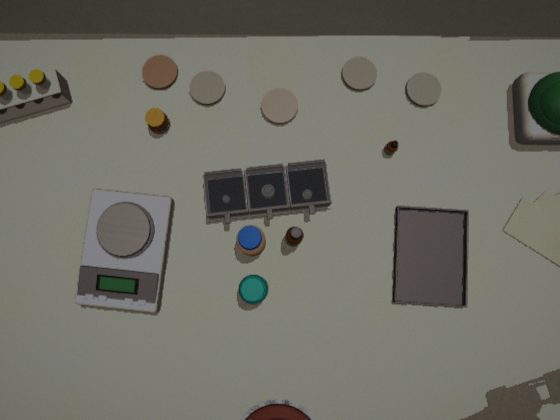

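Scene: white-capped/blue bottle (320,187) with turquoise look-alike (326,165), spray (275,195), bins (240–340,255), tray (163,195), balance (455,240). Top: blue cap (250,238), turquoise cap (253,289), spray (294,236), bins (227,195), (267,190), (308,185), tray (431,256), pan (124,229). Candidates: for media, blue (250,238) vs turquoise (253,289); choose blue. For spray, (294,236) vs small amber vial (391,147); choose the first. For the bin, the middle one (267,190), with the largest weight and a bottle on each side of its tab. I'll check these in one crop.

```bash
cat > h.py <<'E'
import numpy as np, cv2
from scipy.spatial.transform import Rotation as R
from cell import env,get_image,calibration
def grab(n):
    s=env.get_state(); c=calibration(n); K=c["camera_matrix"]
    if n=="wrist":
        q=s["eef_rot"]; T=np.eye(4); T[:3,:3]=R.from_quat([q[1],q[2],q[3],q[0]]).as_matrix(); T[:3,3]=s["tool_pos"]
        M=T@c["T_tool_cam"]
    else: M=np.linalg.inv(c["extrinsics"])
    return get_image(n),K,M
def ray(uv,K,M):
    d=np.array([(uv[0]-K[0,2])/K[0,0],-(uv[1]-K[1,2])/K[1,1],-1.])
    d=M[:3,:3]@d; return M[:3,3],d/np.linalg.norm(d)
def onz(uv,K,M,z):
    o,d=ray(uv,K,M); return o+d*(z-o[2])/d[2]
def tri(*obs): # obs: (uv,K,M)
    A=np.zeros((3,3));b=np.zeros(3);rs=[ray(*o) for o in obs]
    for o,d in rs: P=np.eye(3)-np.outer(d,d);A+=P;b+=P@o
    p=np.linalg.solve(A,b); return p,[np.linalg.norm(np.cross(p-o,d)) for o,d in rs]
def proj(p,K,M):
    c=np.linalg.inv(M)@np.r_[p,1]; return K[0,0]*c[0]/-c[2]+K[0,2], K[1,1]*-c[1]/-c[2]+K[1,2]
def save(n,im): cv2.imwrite(f"pics/{n}.png",cv2.cvtColor(im,cv2.COLOR_RGB2BGR))
E
python3 - <<'E'
from h import *
a=cv2.imread("pics/top0.png")[150:320,190:340]; b=cv2.imread("pics/scene0.png")[140:290,210:370]
a=cv2.resize(a,None,fx=3,fy=3,interpolation=cv2.INTER_CUBIC); b=cv2.resize(b,None,fx=2.1,fy=2.1,interpolation=cv2.INTER_CUBIC)
o=np.zeros((510,800,3),np.uint8); o[:,:450]=a; o[:b.shape[0],455:455+b.shape[1]]=b
o=cv2.convertScaleAbs(o,alpha=1.6)
cv2.imwrite("pics/crop1.png",o)
E
```

```text
(no output)
```

View pics/crop1.png

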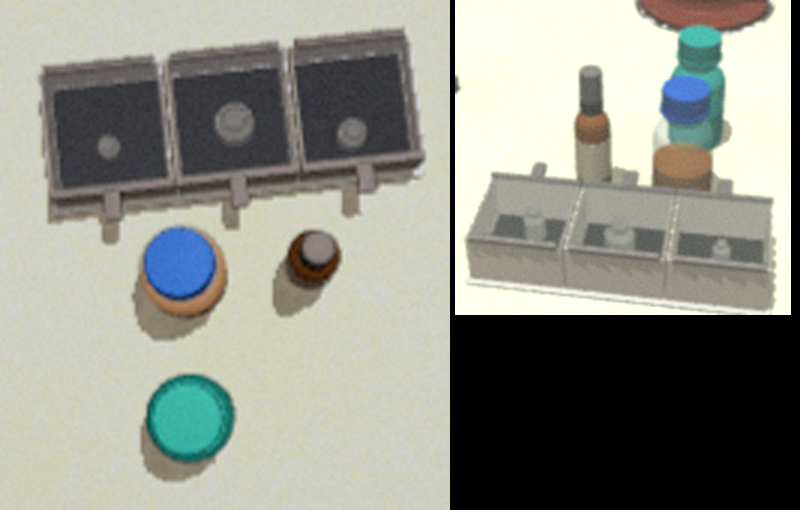

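The crop confirms it. Blue-capped broad bottle (crop 180,265), slim amber spray (317,250) and turquoise look-alike (190,418) are distinct. The biggest weight is in the middle bin (235,123), tab at (238,190). Next I'll measure from both views.

Run:
```python
from h import *
o={}
for n in ["top","scene"]:
    im,K,M=grab(n); o[n]=(im,K,M)
    h=cv2.cvtColor(im,cv2.COLOR_RGB2HSV)
    m=cv2.inRange(h,(105,120,60),(125,255,255))
    cs=[c for c in cv2.findContours(m,0,1)[0] if cv2.contourArea(c)>40]
    for c in cs: print(n,"blue",cv2.boundingRect(c),cv2.minEnclosingCircle(c))
# top: on plane guesses
im,K,M=o["top"]
print("cap top@.142",onz((250,237.5),K,M,.142),"spray@.154",onz((295.5,233.5),K,M,.154))
for nm,uv,z in [("tabs a",(268.5,213),.06),("tab L",(227,217),.06),("tab R",(310,209),.06),("pan",(124,229),.078),("turq",(253,289),.142)]: print(nm,onz(uv,K,M,z))
# tray by mask
g=cv2.cvtColor(im,cv2.COLOR_RGB2GRAY)
m=(g<110).astype(np.uint8)*255; m[:,:370]=0; m[:190]=0; m[:,490:]=0; m[320:]=0
c=max(cv2.findContours(m,0,1)[0],key=cv2.contourArea); r=cv2.minAreaRect(c); print("tray",r)
for p in cv2.boxPoints(r): print(onz(p,K,M,.022))
# pan hough; balance edges
print(onz((127,190.5),K,M,.06))
c=cv2.HoughCircles(cv2.medianBlur(g,3)[180:280,80:180],cv2.HOUGH_GRADIENT,1,50,param1=80,param2=20,minRadius=20,maxRadius=35); print("pan hough",c)
# scene tri
ims,Ks,Ms=o["scene"]
print("blue tri",tri(((250,237.5),K,M),((320.5,184),Ks,Ms)))
print("spray tri",tri(((295.5,233.5),K,M),((274.5,175),Ks,Ms)))
```

```text
top blue (238, 226, 24, 23) ((249.43243408203125, 237.32432556152344), 11.66641616821289)
scene blue (309, 176, 22, 14) ((319.5714416503906, 182.0), 10.618707656860352)
scene blue (501, 0, 59, 21) ((530.086181640625, 16.5), 29.124984741210938)
cap top@.142 [0.47406538 0.06139328 0.142     ] spray@.154 [ 0.48214794 -0.03547542  0.154     ]
tabs a [0.53822416 0.02254137 0.06      ]
tab L [0.5282731  0.11835789 0.06      ]
tab R [ 0.54820368 -0.07354907  0.06      ]
pan [0.49708855 0.34968483 0.078     ]
turq [0.36492809 0.05378745 0.142     ]
tray ((430.5888671875, 256.968017578125), (76.21625518798828, 100.3592758178711), 2.0095536708831787)
[ 0.32647907 -0.2644065   0.022     ]
[ 0.56344422 -0.2783648   0.022     ]
[ 0.5581802  -0.46089799  0.022     ]
[ 0.32131691 -0.44245578  0.022     ]
[0.58881854 0.35166779 0.06      ]
pan hough [[[42.5 50.5 27.5]]]
blue tri (array([0.47411946, 0.06346409, 0.13711861]), [np.float64(0.0019100205403203292), np.float64(0.0019100205403203483)])
spray tri (array([ 0.48254707, -0.03563944,  0.14962931]), [np.float64(4.621499449612362e-05), np.float64(4.621499449619396e-05)])
```

```bash
python3 -m handwheel '3.2 -1.77 -0.8 0 0 0 -1;3.2 -1.77 -0.8 0 0 0 -1;3.2 -1.77 -0.8 0 0 0 -1;3.2 -1.77 -0.8 0 0 0 -1;3.2 -1.77 -0.8 0 0 0 -1;3.2 -1.77 -0.8 0 0 0 -1;3.2 -1.77 -0.8 0 0 0 -1;3.2 -1.77 -0.8 0 0 0 -1;3.2 -1.77 -0.8 0 0 0 -1;3.2 -1.77 -0.8 0 0 0 -1;0 0 0 0 0 -7.07 -1;0 0 0 0 0 -7.07 -1;0 0 0 0 0 -7.07 -1;0 0 0 0 0 -7.07 -1;0 0 0 0 0 -7.07 -1;0 0 0 0 0 -7.07 -1;0 0 0 0 0 -7.07 -1;0 0 0 0 0 -7.07 -1;0 0 0 0 0 -7.07 -1;0 0 0 0 0 -7.07 -1'
python3 -m handwheel '0 0 0 0 0 -7.07 -1;0 0 0 0 0 -7.07 -1;0 0 0 0 0 -7.07 -1;0 0 0 0 0 -7.07 -1;0 0 0 0 0 -7.07 -1;0 0 0 0 0 -7.07 -1;0 0 0 0 0 -7.07 -1;0 0 0 0 0 -7.07 -1;0 0 0 0 0 -7.07 -1;0 0 0 0 0 -7.07 -1;0 0 0 0 0 -7.07 -1;0 0 0 0 0 -7.07 -1;0 0 0 0 0 -7.07 -1;0 0 0 0 0 -7.07 -1;0 0 0 0 0 0 -1'
python3 - <<'E'
from h import *
s=env.get_state(); print(s["qpos"],R.from_quat(s["eef_rot"][[1,2,3,0]]).as_matrix().round(4),s["tool_pos"])
im,K,M=grab("wrist"); save("w1",im); np.savez("w1",K=K,M=M)
E
```

```text
time: 1.87
tool_pos: [0.4394, -0.3644, 0.2984]
eef_rot: [-0.0, 0.724, 0.69, -0.0]
ft_force: [0.9, 0.5, -0.1]
opening: 0.093
grasp_force: 0.0
time: 3.12
tool_pos: [0.4393, -0.3647, 0.2982]
eef_rot: [-0.0, -0.053, 0.999, 0.0]
ft_force: [-0.3, 0.3, -0.2]
opening: 0.0929
grasp_force: 0.0
[ 1.13524853  0.51904218 -0.7875265   1.51870514  0.37727686  1.2622516
  1.97426308] [[-9.945e-01 -1.052e-01 -5.000e-04]
 [-1.052e-01  9.945e-01  8.000e-04]
 [ 4.000e-04  9.000e-04 -1.000e+00]] [ 0.43926981 -0.3646826   0.29820738]
```

View pics/w1.png

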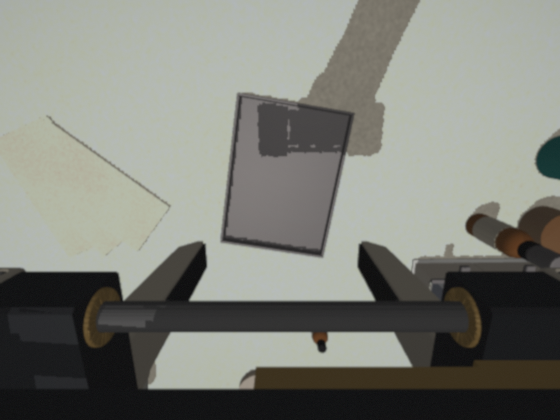

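Wrist view: the tray's rim corners are at (239,94), (353,114), (321,255), (222,240). Bins and bottles are at the right edge, out of good view. I'll move over the bins.

```bash
python3 -m handwheel '-1.83 3.42 0 0 0 0 -1;-1.83 3.42 0 0 0 0 -1;-1.83 3.42 0 0 0 0 -1;-1.83 3.42 0 0 0 0 -1;-1.83 3.42 0 0 0 0 -1;-1.83 3.42 0 0 0 0 -1;-1.83 3.42 0 0 0 0 -1;-1.83 3.42 0 0 0 0 -1;-1.83 3.42 0 0 0 0 -1;-1.83 3.42 0 0 0 0 -1;-1.83 3.42 0 0 0 0 -1;0 0 0 0 0 0 -1'
python3 - <<'E'
from h import *
d=np.load("w1.npz"); P=np.array([onz(p,d["K"],d["M"],.022) for p in [(239,94),(353,114),(321,255),(222,240)]]); print(P.round(4),P.mean(0))
s=env.get_state(); print(s["qpos"])
im,K,M=grab("wrist"); save("w2",im); np.savez("w2",K=K,M=M)
E
```

```text
time: 4.17
tool_pos: [0.6011, 0.042, 0.299]
eef_rot: [0.001, -0.057, 0.998, 0.004]
ft_force: [0.5, 1.9, -0.5]
opening: 0.0929
grasp_force: 0.0
[[ 0.3263 -0.4377  0.022 ]
 [ 0.336  -0.2735  0.022 ]
 [ 0.5583 -0.2883  0.022 ]
 [ 0.5489 -0.4507  0.022 ]] [ 0.44235921 -0.36256294  0.022     ]
[ 0.34777093  0.57284237 -0.78608294  1.42867576  0.40113675  1.30284892
  1.22355191]
```

View pics/w2.png

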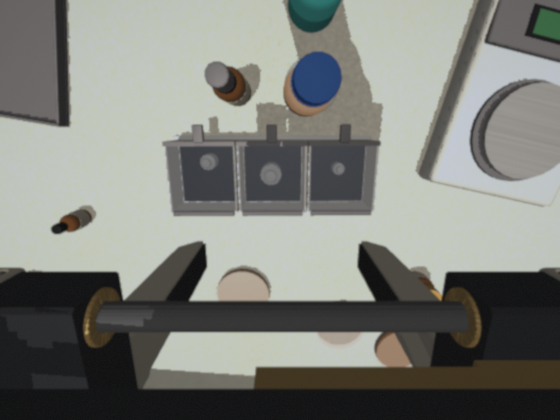

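Wrist view: spray cap (217,75), blue cap (317,79), turquoise (315,5), tabs (198,133), (271,133), (345,133), big weight knob (271,172), pan (525,130). I'll triangulate with the top view.

Run:
```python
from h import *
d=np.load("w2.npz"); K,M=d["K"],d["M"]
_,Kt,Mt=grab("top"); c=cv2.imread("pics/w2.png"); h=cv2.cvtColor(c,cv2.COLOR_BGR2HSV)
m=cv2.inRange(h,(105,120,40),(125,255,255)); cc=max(cv2.findContours(m,0,1)[0],key=cv2.contourArea); print(cv2.boundingRect(cc),cv2.fitEllipse(cc))
for nm,a,b in [("blue",(318,76),(249.5,237)),("spray",(215,72),(295.5,233.5)),("tabA",(271.5,132),(268.5,213)),("tabL",(345,132),(227,217)),("tabR",(198,132),(310,209)),("knob",(270.5,170),(268,190.5)),("pan",(526,133),(124,229))]:
    p,e=tri((a,K,M),(b,Kt,Mt)); print(nm,p.round(4),round(e[0]*1e3,2))
for nm,a,z in [("blue",(318,76),.142),("spray",(215,72),.154),("tabA",(271.5,132),.064),("knob",(270.5,170),.053),("tabL",(345,132),.064),("tabR",(198,132),.064)]: print(nm,onz(a,K,M,z).round(4))
```

```text
(292, 53, 49, 53) ((315.81134033203125, 78.8832015991211), (46.355690002441406, 53.35301208496094), 23.064102172851562)
blue [0.4744 0.0629 0.1528] 0.84
spray [ 0.4824 -0.0359  0.154 ] 0.49
tabA [0.5339 0.0225 0.0922] 0.08
tabL [0.5245 0.1155 0.0818] 1.37
tabR [ 0.5457 -0.0722  0.073 ] 0.72
knob [0.5704 0.0253 0.1685] 2.27
pan [0.4978 0.3514 0.0722] 0.17
blue [0.4728 0.0648 0.142 ]
spray [ 0.4827 -0.0363  0.154 ]
tabA [0.5345 0.0219 0.064 ]
knob [0.5862 0.0256 0.053 ]
tabL [0.5235 0.1184 0.064 ]
tabR [ 0.5455 -0.0743  0.064 ]
```

```bash
python3 -m handwheel '2.5 0.7 0 0 0 0 -1;2.5 0.7 0 0 0 0 -1;2.5 0.7 0 0 0 0 -1;2.5 0.7 2 0 0 0 -1;2.5 0.7 2 0 0 0 -1;0 0 2.5 0 0 0 -1;0 0 2.5 0 0 0 -1;0 0 2.5 0 0 0 -1;0 0 0 0 0 0 -1;0 0 0 0 0 0 -1;0 0 0 0 0 0 -1'
python3 - <<'E'
from h import *
s=env.get_state(); print(s["qpos"],R.from_quat(s["eef_rot"][[1,2,3,0]]).as_matrix().round(4))
im,K,M=grab("wrist"); save("w3",im); np.savez("w3",K=K,M=M)
for p in [(.4735,.064,.142)]: print(proj(p,K,M))
E
```

```text
time: 5.18
tool_pos: [0.4739, 0.0518, 0.1849]
eef_rot: [0.001, -0.05, 0.999, -0.0]
ft_force: [0.5, 0.1, 0.8]
opening: 0.0927
grasp_force: 0.0
[ 0.37980773  0.48800747 -0.77361133  1.94001283  0.4376741   0.88561595
  1.05253032] [[-9.949e-01 -1.008e-01  1.900e-03]
 [-1.008e-01  9.949e-01  0.000e+00]
 [-1.900e-03 -2.000e-04 -1.000e+00]]
(np.float64(298.9562546245758), np.float64(232.04928700538733))
```

View pics/w3.png

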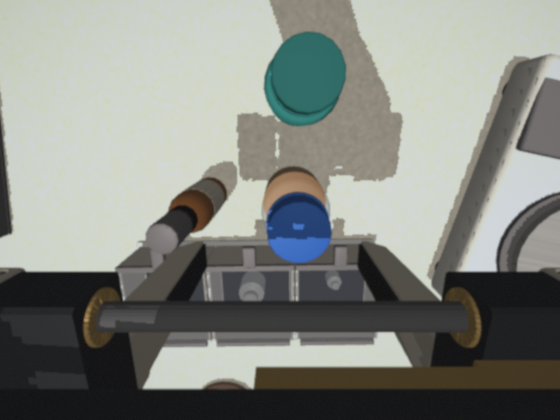

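The blue cap's top is at (298.5,231), as predicted (299,232); the spray is at (162,237), clear of the left finger. I'll lower, grip and lift.

```bash
python3 -m handwheel '0 0.6 0 0 0 0 -1;0 0.6 0 0 0 0 -1;0 0 1.9 0 0 0 -1;0 0 1.9 0 0 0 -1;0 0 1.9 0 0 0 -1;0 0 1.9 0 0 0 -1;0 0 0 0 0 0 -1;0 0 0 0 0 0 1;0 0 0 0 0 0 1;0 0 0 0 0 0 1;0 0 0 0 0 0 1;0 0 0 0 0 0 1;0 0 0 0 0 0 1' 22
```

```text
time: 6.32
tool_pos: [0.4721, 0.0644, 0.1082]
eef_rot: [0.001, -0.052, 0.999, 0.0]
ft_force: [0.6, 0.3, -0.2]
opening: 0.0573
grasp_force: 0.0
```

```bash
python3 -m handwheel '0 0 0 0 0 0 1;0 0 0 0 0 0 1;0 0 0 0 0 0 1;0 0 0 0 0 0 1;0 0 0 0 0 0 1'
```

```text
time: 6.73
tool_pos: [0.4719, 0.0645, 0.1079]
eef_rot: [0.0, -0.052, 0.999, -0.0]
ft_force: [0.4, 0.2, 3.0]
opening: 0.0494
grasp_force: 22.0
```

```bash
python3 -m handwheel '0 0 -0.5 0 0 0 1;0 0 -2 0 0 0 1;0 0 -3.5 0 0 0 1;0 0 -3.8 0 0 0 1;0 0 -3.8 0 0 0 1;0 0 -2.9 0 0 0 1;0 0 -1 0 0 0 1;0 0 0 0 0 0 1' && python3 -m handwheel '0.18 -1.5 0 0 0 0 1;0.18 -3 0 0 0 0 1;0.18 -3.7 0 0 0 0 1;0.18 -3.7 0 0 0 0 1;0.18 -3.7 0 0 0 0 1;0.18 -3.7 0 0 0 0 1;0.18 -3.7 0 0 0 0 1;0.18 -3.7 0 0 0 0 1;0.18 -3.7 0 0 0 0 1;0.18 -3.7 0 0 0 0 1;0.18 -3.7 0 0 0 0 1;0.18 -3 0 0 0 0 1;0.18 -2 0 0 0 0 1;0 -0.2 0 0 0 0 1;0 0 0 0 0 0 1;0 0 0 0 0 0 1'
```

```text
time: 7.4
tool_pos: [0.4726, 0.0647, 0.2844]
eef_rot: [0.002, -0.052, 0.999, 0.0]
ft_force: [0.2, -0.5, -3.1]
opening: 0.0495
grasp_force: 22.0
time: 8.73
tool_pos: [0.4925, -0.3637, 0.2803]
eef_rot: [-0.002, -0.053, 0.999, 0.002]
ft_force: [0.3, 0.2, -2.8]
opening: 0.0495
grasp_force: 22.0
```

```bash
python3 -m handwheel '0 0 2 0 0 0 1;0 0 3.5 0 0 0 1;0 0 3.5 0 0 0 1;0 0 3.5 0 0 0 1;0 0 2 0 0 0 1;0 0 1 0 0 0 1;0 0 0.4 0 0 0 1;0 0 0.3 0 0 0 1;0 0 0 0 0 0 1;0 0 0 0 0 0 1'
```

```text
time: 9.57
tool_pos: [0.4942, -0.3658, 0.1223]
eef_rot: [0.001, -0.052, 0.999, -0.001]
ft_force: [0.8, 0.5, -2.3]
opening: 0.0499
grasp_force: 22.0
```

```bash
python3 -m handwheel '0 0 0.3 0 0 0 1;0 0 0.3 0 0 0 1;0 0 0.2 0 0 0 1;0 0 0 0 0 0 1;0 0 0 0 0 0 1'; python3 -m handwheel '0 0 0.1 0 0 0 1;0 0 0.1 0 0 0 1;0 0 0 0 0 0 1;0 0 0 0 0 0 1'
```

```text
time: 9.98
tool_pos: [0.4928, -0.3658, 0.1126]
eef_rot: [-0.0, -0.052, 0.999, 0.0]
ft_force: [-0.3, -0.3, -2.5]
opening: 0.0496
grasp_force: 22.0
time: 10.32
tool_pos: [0.4934, -0.3657, 0.112]
eef_rot: [0.0, -0.052, 0.999, -0.0]
ft_force: [-2.4, 0.4, 6.5]
opening: 0.0498
grasp_force: 22.0
```

```bash
python3 -m handwheel '0 0 0 0 0 0 -1;0 0 0 0 0 0 -1;0 0 0 0 0 0 -1;0 0 0 0 0 0 -1;0 0 0 0 0 0 -1;0 0 0 0 0 0 -1;0 0 -1 0 0 0 -1;0 0 -2.5 0 0 0 -1;0 0 -2.5 0 0 0 -1;0 0 -2 0 0 0 -1;0 0 0 0 0 0 -1' && python3 -m handwheel '-0.24 2 0 0 0 0 -1;-0.24 3.5 0 0 0 0 -1;-0.24 3.8 0 0 0 0 -1;-0.24 3.8 0 0 0 0 -1;-0.24 3.8 0 0 0 0 -1;-0.24 3.8 0 0 0 0 -1;-0.24 3.8 0 0 0 0 -1;-0.24 3.8 0 0 0 0 -1;-0.24 3 0 0 0 0 -1;-0.24 1.6 0 0 0 0 -1;0 0 0 0 0 0 -1;0 0 0 0 0 0 -1'
python3 - <<'E'
from h import *
im,K,M=grab("wrist"); print(proj((.4825,-.0362,.154),K,M)); save("w4",im); np.savez("w4",K=K,M=M)
cv2.imwrite("pics/t4.png",cv2.resize(cv2.cvtColor(get_image("top"),cv2.COLOR_RGB2BGR)[180:330,370:490],None,fx=2,fy=2))
a=cv2.imread("pics/w4.png"); b=cv2.imread("pics/t4.png"); o=np.zeros((420,800,3),np.uint8); o[:,:560]=a; o[:300,560:]=b; cv2.imwrite("pics/w4b.png",o)
E
```

```text
time: 11.23
tool_pos: [0.496, -0.3664, 0.1961]
eef_rot: [0.004, -0.052, 0.999, -0.002]
ft_force: [0.6, -0.7, 0.3]
opening: 0.0931
grasp_force: 0.0
time: 12.23
tool_pos: [0.4826, -0.0356, 0.1907]
eef_rot: [-0.0, -0.053, 0.999, -0.0]
ft_force: [0.5, -1.1, -0.2]
opening: 0.093
grasp_force: 0.0
(np.float64(281.99448487882466), np.float64(233.79321121747503))
```

View pics/w4b.png

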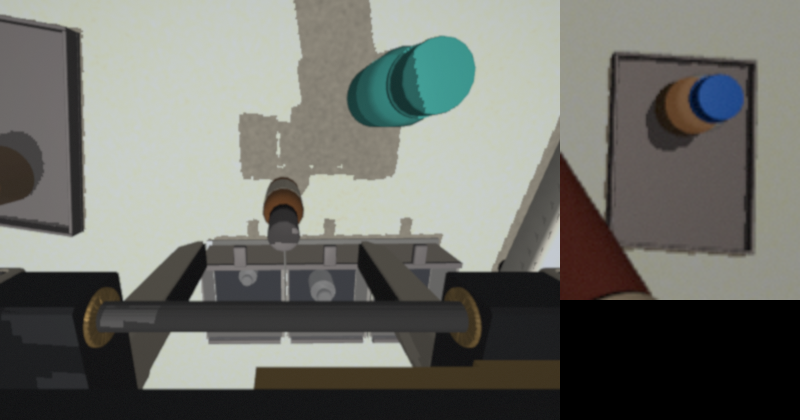

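Spray cap's top is at (285,233), under the tool; in the top crop the media bottle stands in the far half of the tray. I'll grip the spray.

```bash
python3 -m handwheel '0 0.1 1.5 0 0 0 -1;0 0 2.4 0 0 0 -1;0 0 2.4 0 0 0 -1;0 0 1.1 0 0 0 -1;0 0 0 0 0 0 -1;0 0 0 0 0 0 1;0 0 0 0 0 0 1;0 0 0 0 0 0 1;0 0 0 0 0 0 1;0 0 0 0 0 0 1;0 0 0 0 0 0 1;0 0 0 0 0 0 1;0 0 0 0 0 0 1;0 0 0 0 0 0 1;0 0 0 0 0 0 1;0 0 0 0 0 0 1;0 0 0 0 0 0 1;0 0 0 0 0 0 1;0 0 0 0 0 0 1;0 0 0 0 0 0 1' 15
```

```text
time: 14.0
tool_pos: [0.4826, -0.0349, 0.1167]
eef_rot: [-0.0, -0.052, 0.999, 0.0]
ft_force: [0.2, 0.4, -0.8]
opening: 0.0246
grasp_force: 15.0
```

```bash
python3 -m handwheel '0 0 -0.5 0 0 0 1;0 0 -2 0 0 0 1;0 0 -3 0 0 0 1;0 0 -2 0 0 0 1;0 0 -0.5 0 0 0 1;0.7 -1.6 0 0 0 0 1;1.26 -3.1 0 0 0 0 1;1.4 -3.47 0 0 0 0 1;1.4 -3.47 0 0 0 0 1;1.4 -3.47 0 0 0 0 1;1.4 -3.47 0 0 0 0 1;1.4 -3.47 0 0 0 0 1;1.4 -3.47 0 0 0 0 1;1.26 -3.1 0 0 0 0 1;0.8 -2 0 0 0 0 1;0.2 -0.6 0 0 0 0 1;0 0 0 0 0 0 1;0 0 0 0 0 0 1' && python3 -m handwheel '0 0 1 0 0 0 1;0 0 2.5 0 0 0 1;0 0 2 0 0 0 1;0 0 1 0 0 0 1;0 0 0.3 0 0 0 1;0 0 0 0 0 0 1;0 0 0 0 0 0 1'
```

```text
time: 15.5
tool_pos: [0.3896, -0.3569, 0.196]
eef_rot: [-0.0, -0.052, 0.999, 0.001]
ft_force: [-0.5, 1.0, -1.9]
opening: 0.025
grasp_force: 15.0
time: 16.08
tool_pos: [0.3905, -0.3582, 0.1293]
eef_rot: [0.001, -0.053, 0.999, -0.0]
ft_force: [0.2, 0.5, -2.4]
opening: 0.025
grasp_force: 15.0
```

```bash
python3 -m handwheel '0 0 0.3 0 0 0 1;0 0 0.3 0 0 0 1;0 0 0.1 0 0 0 1;0 0 0 0 0 0 1;0 0 0 0 0 0 1'; python3 -m handwheel '0 0 0.1 0 0 0 1;0 0 0.1 0 0 0 1;0 0 0 0 0 0 1;0 0 0 0 0 0 1'
```

```text
time: 16.5
tool_pos: [0.3895, -0.3587, 0.1218]
eef_rot: [0.0, -0.052, 0.999, -0.0]
ft_force: [-1.2, -0.7, -1.2]
opening: 0.0251
grasp_force: 15.0
time: 16.83
tool_pos: [0.39, -0.3587, 0.1206]
eef_rot: [0.0, -0.052, 0.999, -0.001]
ft_force: [-1.7, 1.6, 5.6]
opening: 0.025
grasp_force: 15.0
```

```bash
python3 -m handwheel '0 0 0 0 0 0 -1;0 0 0 0 0 0 -1;0 0 0 0 0 0 -1;0 0 0 0 0 0 -1;0 0 0 0 0 0 -1;0 0 -0.5 0 0 0 -1;0 0 -2.2 0 0 0 -1;0 0 -2.5 0 0 0 -1;0 0 -2.5 0 0 0 -1;0 0 -0.5 0 0 0 -1;0 0 0 0 0 0 -1' && python3 -m handwheel '-1.9 3.27 0 0 0 0 -1;-1.9 3.27 0 0 0 0 -1;-1.9 3.27 0 0 0 0 -1;-1.9 3.27 0 0 0 0 -1;-1.9 3.27 0 0 0 0 -1;-1.9 3.27 0 0 0 0 -1;-1.9 3.27 0 0 0 0 -1;-1.9 3.27 0 0 0 0 -1;-1.9 3.27 0 0 0 0 -1;-1.9 3.27 0 0 0 0 -1;-1.9 3.27 0 0 0 0 -1;0 0 0 0 0 0 -1;0 0 0 0 0 0 -1'
python3 - <<'E'
from h import *
s=env.get_state(); print(s["qpos"],R.from_quat(s["eef_rot"][[1,2,3,0]]).as_matrix().round(4))
im,K,M=grab("wrist"); save("w5",im); np.savez("w5",K=K,M=M)
for p in [(.5345,.0219,.064),(.4935,-.3657,.146),(.39,-.359,.158)]: print(proj(p,K,M))
b=cv2.cvtColor(get_image("top"),cv2.COLOR_RGB2BGR)[180:330,370:490]
o=np.zeros((420,800,3),np.uint8); o[:,:560]=cv2.imread("pics/w5.png"); o[:300,560:]=cv2.resize(b,None,fx=2,fy=2); cv2.imwrite("pics/w5b.png",o)
E
```

```text
time: 17.75
tool_pos: [0.3906, -0.3592, 0.2035]
eef_rot: [0.002, -0.052, 0.999, -0.002]
ft_force: [0.3, 0.1, 0.1]
opening: 0.092
grasp_force: 0.0
time: 18.83
tool_pos: [0.5594, 0.0239, 0.2002]
eef_rot: [-0.001, -0.055, 0.998, 0.001]
ft_force: [0.3, -0.1, -0.1]
opening: 0.0931
grasp_force: 0.0
[ 0.37194261  0.58501823 -0.72510009  1.69857426  0.43920696  1.03006072
  1.17811858] [[-0.994  -0.1096 -0.0025]
 [-0.1096  0.994   0.0012]
 [ 0.0024  0.0015 -1.    ]]
(np.float64(283.09995111139705), np.float64(177.87277775949855))
(np.float64(-266.38213856640465), np.float64(78.89253862570607))
(np.float64(-365.3624301647464), np.float64(-122.64172042405897))
```

View pics/w5b.png

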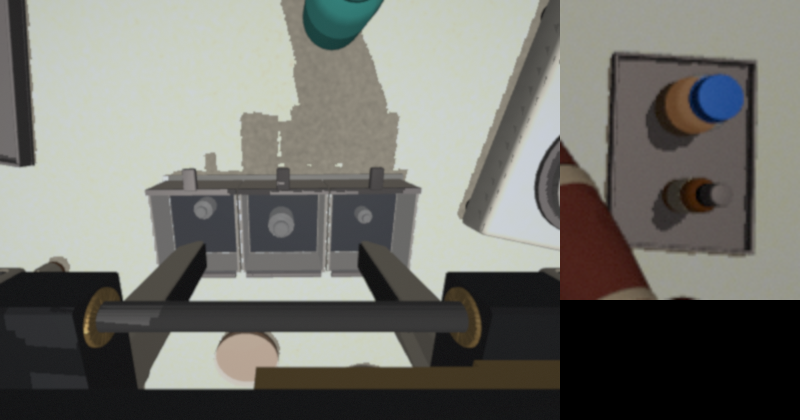

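Both bottles stand in the tray. Tab a is at (283,178), as predicted (283,178), and its weight's knob is at (281,216).

Run:
```python
from h import *
L=lambda n:(np.load(n)["K"],np.load(n)["M"])
a,b=L("w2.npz"),L("w5.npz"); _,Kt,Mt=grab("top")
im=cv2.imread("pics/w5.png")[150:240,230:340]; 
i2=cv2.imread("pics/w2.png")[115:190,230:320]
o=np.zeros((500,800,3),np.uint8); A=cv2.resize(im,None,fx=4,fy=4,interpolation=2); B=cv2.resize(i2,None,fx=4,fy=4,interpolation=2); o[:360,:440]=A; o[:300,440:]=B
cv2.imwrite("pics/c5.png",cv2.convertScaleAbs(o,alpha=1.4))
for nm,p,q,t in [("tab",(271.5,132),(283,178),(268.5,213)),("knob",(270.5,170),(281.5,217),(268,190.5))]: print(nm,tri((p,*a),(q,*b))[0],tri((p,*a),(q,*b),(t,Kt,Mt)),onz(q,*b,.064 if nm=="tab" else .053))
for q in [(190,178),(377,176)]: print(onz(q,*b,.064))
```

```text
tab [0.53453091 0.02185069 0.06457113] (array([0.53483522, 0.02206451, 0.07129172]), [np.float64(0.0004765983527119975), np.float64(0.0014501491904117534), np.float64(0.001908345862549653)]) [0.53464364 0.02181145 0.064     ]
knob [0.59122599 0.02576174 0.01801878] (array([0.5967878 , 0.02540966, 0.00319336]), [np.float64(0.003177453877397167), np.float64(0.0019004432969675603), np.float64(0.004416178332035035)]) [0.58030455 0.02522675 0.053     ]
[ 0.5451219  -0.07417155  0.064     ]
[0.52198725 0.11848063 0.064     ]
```

View pics/c5.png

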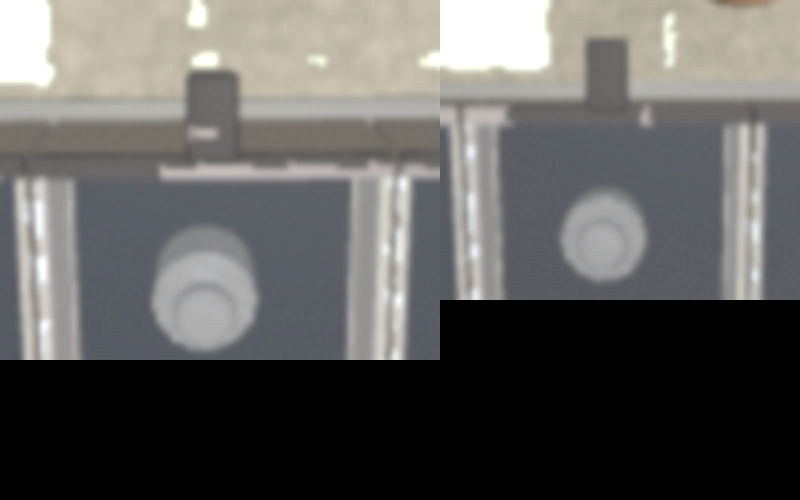

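The close crop shows tab a with its tip at (283.3,168) in w5 and (271.9,124.5) in w2. The knob's top is at (281.3,228) in w5 and (270.8,175.5) in w2.

Run:
```python
from h import *
L=lambda n:(np.load(n)["K"],np.load(n)["M"])
a,b=L("w2.npz"),L("w5.npz")
for nm,p,q,z in [("tip",(271.9,124.5),(283.3,168.2),.064),("knob",(270.8,175.5),(281.3,228),.053)]: print(nm,tri((p,*a),(q,*b)),onz(p,*a,z),onz(q,*b,z))
c=np.array([.5346,.0219]); x=np.array([.9943,.107]); print("bin centre from tab mid",c+x*.061)
s=env.get_state(); print(s["tool_pos"])
```

```text
tip (array([0.5250492 , 0.02120342, 0.05962248]), [np.float64(0.0001168257359425278), np.float64(0.00011682573594247556)]) [0.52501437 0.02142189 0.064     ] [0.52450372 0.02100174 0.064     ]
knob (array([0.59465376, 0.02667371, 0.04885012]), [np.float64(0.0001120106335018284), np.float64(0.00011201063350184618)]) [0.59393282 0.02682693 0.053     ] [0.59324193 0.02641094 0.053     ]
bin centre from tab mid [0.5952523 0.028427 ]
[0.55925    0.01863729 0.20044112]
```

```bash
python3 -m handwheel '0.9 0.2 0 0 0 0 0.3;0.9 0.2 0 0 0 0 0.3;0.8 0.2 1.5 0 0 0 0.3;0 0 3 0 0 0 0.3;0 0 3 0 0 0 0.3;0 0 2 0 0 0 0.3;0 0 1 0 0 0 0.3;0 0 0 0 0 0 0.3;0 0 0 0 0 0 0.3' 15
```

```text
time: 19.73
tool_pos: [0.5335, 0.0238, 0.0973]
eef_rot: [0.0, -0.052, 0.999, 0.0]
ft_force: [-0.8, -0.5, -0.3]
opening: 0.0378
grasp_force: 0.0
```

Run:
```python
from h import *
im,K,M=grab("wrist"); s=env.get_state(); print(s["tool_pos"]); q=s["eef_rot"]; print(R.from_quat(q[[1,2,3,0]]).as_matrix().round(3))
print(proj((.5346,.0219,.064),K,M)); save("w6",im)
```

```text
[0.53419837 0.02413868 0.09789331]
[[-0.995 -0.103  0.002]
 [-0.103  0.995  0.   ]
 [-0.002  0.    -1.   ]]
(np.float64(280.024282467235), np.float64(236.8307192478885))
```

View pics/w6.png

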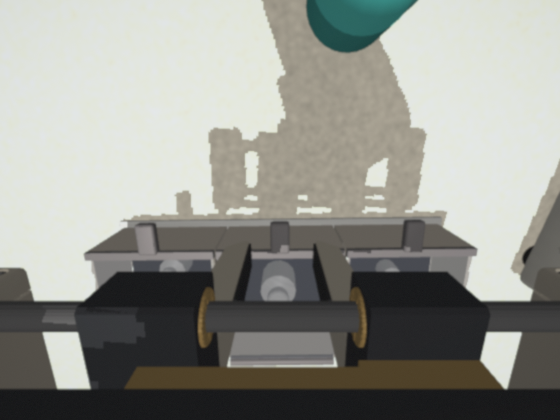

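Tab a is at (280,236), centred between the fingers (235 and 325). I'll descend and pinch.

```bash
python3 -m handwheel '0.1 -0.15 1.5 0 0 0 0.3;0 0 2 0 0 0 0.3;0 0 1 0 0 0 0.3;0 0 0.1 0 0 0 0.3;0 0 0 0 0 0 0.3;0 0 0 0 0 0 1;0 0 0 0 0 0 1;0 0 0 0 0 0 1;0 0 0 0 0 0 1;0 0 0 0 0 0 1;0 0 0 0 0 0 1;0 0 0 0 0 0 1' 15
```

```text
time: 20.78
tool_pos: [0.5334, 0.0222, 0.0513]
eef_rot: [0.001, -0.052, 0.999, -0.0]
ft_force: [-0.9, -1.5, 4.9]
opening: 0.0138
grasp_force: 15.0
```

Pinched (opening 13.8 mm). I'll swing the lid half-way along the arc and check.

```bash
python3 -m handwheel '-0.14 0 -1.58 0 0 0 1;-0.36 0 -1.55 0 0 0 1;-0.57 0 -1.49 0 0 0 1;-0.77 0 -1.39 0 0 0 1;-0.96 0 -1.27 0 0 0 1;-1.12 0 -1.13 0 0 0 1;0 0 0 0 0 0 1'
```

```text
time: 21.37
tool_pos: [0.573, 0.0268, 0.1363]
eef_rot: [0.001, -0.051, 0.999, 0.0]
ft_force: [-3.0, -0.7, 1.9]
opening: 0.0138
grasp_force: 15.0
```

```bash
python3 -m handwheel '-1.27 0 -0.95 0 0 0 1;-1.39 0 -0.77 0 0 0 1;-1.49 0 -0.57 0 0 0 1;-1.55 0 -0.36 0 0 0 1;-1.58 0 -0.14 0 0 0 1;-1.59 0 0.08 0 0 0 1;-0.79 0 0.13 0 0 0 1;0 0 0 0 0 0 1;0 0 0 0 0 0 1'
```

```text
time: 22.12
tool_pos: [0.6684, 0.0378, 0.1606]
eef_rot: [0.001, -0.052, 0.999, 0.001]
ft_force: [0.6, 1.5, 2.9]
opening: 0.0137
grasp_force: 15.0
```

```bash
python3 -m handwheel '-0.58 0 0.13 0 0 0 1;-0.57 0 0.16 0 0 0 1;0 0 0 0 0 0 1;0 0 0 0 0 0 1;0 0 0 0 0 0 0.3;0 0 0 0 0 0 0.3;0 0 0 0 0 0 0.3;0 0 0 0 0 0 0.3;0 0 0 0 0 0 0.3;0 0 0 0 0 0 0.3'; python3 -m handwheel '0 0 -1 0 0 0 0.3;0 0 -2 0 0 0 0.3;0 0 -2.5 0 0 0 0.3;0 0 -2.5 0 0 0 0.3;0 0 -1 0 0 0 0.3;0 0 0 0 0 0 0.3;0 0 0 0 0 0 0.3'
python3 - <<'E'
from h import *
im,K,M=grab("wrist"); save("w7",im); np.savez("w7",K=K,M=M); print(env.get_state()["tool_pos"])
b=cv2.cvtColor(get_image("scene"),cv2.COLOR_RGB2BGR)[120:300,190:390]
o=np.zeros((420,800,3),np.uint8); o[:,:400]=cv2.imread("pics/w7.png")[:,80:480]; o[:360,400:]=cv2.resize(b,None,fx=2,fy=2); cv2.imwrite("pics/w7b.png",o)
E
```

```text
time: 22.95
tool_pos: [0.6791, 0.0371, 0.1573]
eef_rot: [-0.0, -0.052, 0.999, -0.0]
ft_force: [0.7, -0.5, 0.8]
opening: 0.0326
grasp_force: 0.0
time: 23.53
tool_pos: [0.6792, 0.0377, 0.2477]
eef_rot: [0.0, -0.052, 0.999, -0.0]
ft_force: [-0.3, -0.4, 0.2]
opening: 0.0322
grasp_force: 0.0
[0.67859421 0.03735043 0.24641249]
```

View pics/w7b.png

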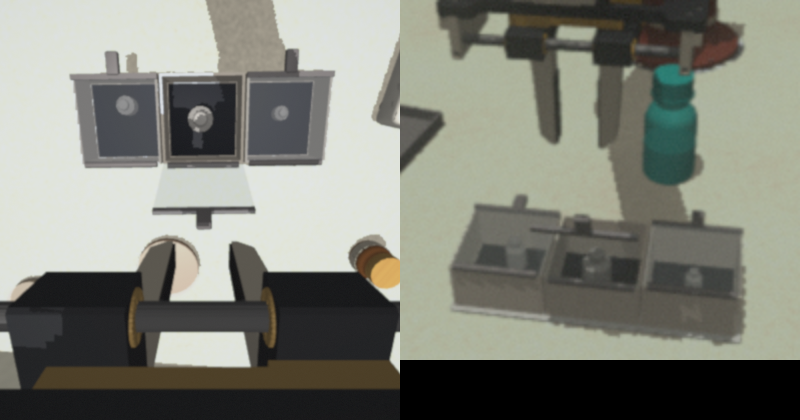

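The lid of bin_a stands open, the other two are closed, and the knob of the big weight is at (280,117) in the wrist image.

Run:
```python
from h import *
L=lambda n:(np.load(n)["K"],np.load(n)["M"])
a,b,c=L("w2.npz"),L("w5.npz"),L("w7.npz")
im=cv2.imread("pics/w7.png"); g=cv2.cvtColor(im,6)[95:140,255:305]
k=cv2.HoughCircles(cv2.resize(g,None,fx=6,fy=6,interpolation=2),3,1,60,param1=80,param2=20,minRadius=20,maxRadius=90); print(None if k is None else k[0][:4]/6+[255,95,0])
for q in [(280,116.5)]: print(onz(q,*c,.053),tri(((281.3,228),*b),(q,*c)),tri(((281.3,228),*b),(q,*c),((270.8,175.5),*a)))
```

```text
[[280.41666603 117.41666603  11.96666718]]
[0.59275867 0.02576229 0.053     ] (array([0.59276581, 0.02606623, 0.05447516]), [np.float64(0.000291952347389156), np.float64(0.0002919523473891552)]) (array([0.59308341, 0.02632693, 0.05445412]), [np.float64(0.00032948105026550786), np.float64(0.0006185672724816929), np.float64(0.0007911202681805395)])
```

```bash
python3 -m handwheel '2 -0.05 0 0 0 0 0.1;2.6 -0.05 0 0 0 0 0.1;2.6 -0.05 0 0 0 0 0.1;1.45 -0.05 0 0 0 0 0.1;0 0 3 0 0 0 0.1;0 0 3.5 0 0 0 0.1;0 0 3.5 0 0 0 0.1;0 0 3 0 0 0 0.1;0 0 1.2 0 0 0 0.1;0 0 0 0 0 0 0.1;0 0 0 0 0 0 0.1;0 0 0 0 0 0 0.1'
python3 - <<'E'
from h import *
im,K,M=grab("wrist"); save("w8",im); print(env.get_state()["tool_pos"],proj((.5928,.0263,.053),K,M))
E
```

```text
time: 24.63
tool_pos: [0.5947, 0.0275, 0.1072]
eef_rot: [0.001, -0.052, 0.999, 0.0]
ft_force: [-0.5, -0.7, 0.4]
opening: 0.0419
grasp_force: 0.0
[0.59491756 0.02745889 0.10765473] (np.float64(281.4900176824294), np.float64(223.5940763094655))
```

View pics/w8.png

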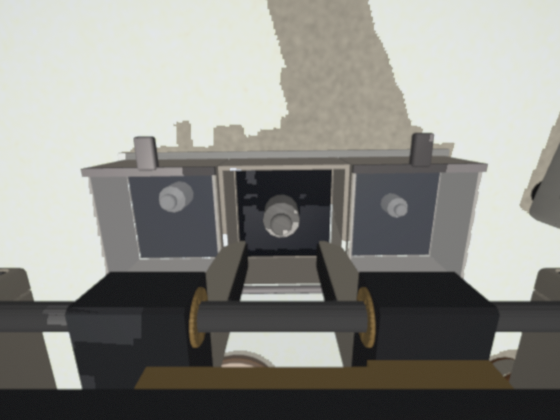

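Knob is at (281,225), mid-way between the fingers and matching the prediction. I'll descend around the weight and grip its body.

```bash
python3 -m handwheel '0.2 -0.1 1.5 0 0 0 0.1;0 0 2.3 0 0 0 0.1;0 0 2 0 0 0 0.1;0 0 1.5 0 0 0 0.1;0 0 0.9 0 0 0 0.1;0 0 0.5 0 0 0 0.1;0 0 0 0 0 0 0.1;0 0 0 0 0 0 0.1' 20
```

```text
time: 25.35
tool_pos: [0.5925, 0.0259, 0.0198]
eef_rot: [0.001, -0.052, 0.999, 0.0]
ft_force: [0.3, -0.0, -0.2]
opening: 0.0419
grasp_force: 0.0
```

```bash
python3 -m handwheel '0 0 0 0 0 0 1;0 0 0 0 0 0 1;0 0 0 0 0 0 1;0 0 0 0 0 0 1;0 0 0 0 0 0 1;0 0 0 0 0 0 1' 20
```

```text
time: 25.85
tool_pos: [0.5923, 0.026, 0.0197]
eef_rot: [0.001, -0.052, 0.999, 0.0]
ft_force: [-0.1, -0.0, 5.9]
opening: 0.0305
grasp_force: 20.0
```

```bash
python3 -m handwheel '0 0 -0.5 0 0 0 1;0 0 -2 0 0 0 1;0 0 -3.5 0 0 0 1;0 0 -3.8 0 0 0 1;0 0 -3.8 0 0 0 1;0 0 -3 0 0 0 1;0 0 -1.4 0 0 0 1;0 0 0 0 0 0 1' && python3 -m handwheel '0.19 1.5 0 0 0 0 1;0.19 3 0 0 0 0 1;0.19 3.6 0 0 0 0 1;0.19 3.6 0 0 0 0 1;0.19 3.6 0 0 0 0 1;0.19 3.6 0 0 0 0 1;0.19 3.6 0 0 0 0 1;0.19 3.6 0 0 0 0 1;0.19 3 0 0 0 0 1;0.19 2 0 0 0 0 1;0 0.7 0 0 0 0 1;0 0 0 0 0 0 1;0 0 0 0 0 0 1'
python3 - <<'E'
from h import *
im,K,M=grab("wrist"); save("w9",im); np.savez("w9",K=K,M=M); s=env.get_state(); print(s["tool_pos"],s["qpos"],proj((.4975,.3505,.078),K,M))
E
```

```text
time: 26.52
tool_pos: [0.5933, 0.0262, 0.2023]
eef_rot: [0.003, -0.052, 0.999, 0.0]
ft_force: [-0.6, 0.2, -0.9]
opening: 0.0301
grasp_force: 20.0
time: 27.6
tool_pos: [0.54, 0.3378, 0.197]
eef_rot: [-0.001, -0.051, 0.999, -0.002]
ft_force: [0.1, -0.0, -2.1]
opening: 0.0303
grasp_force: 20.0
[0.54068925 0.33689349 0.19734992] [-0.22130786  0.69456291 -0.67239882  1.4767435   0.45799319  1.13390505
  0.69438965] (np.float64(300.5932538265055), np.float64(164.37772239590583))
```

View pics/w9.png

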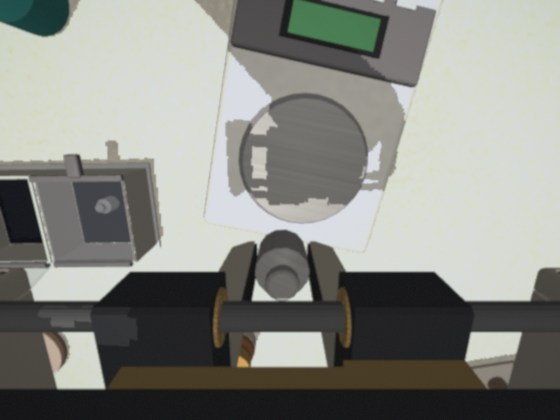

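Held weight at (281,265); pan circle spans columns 240–368 and rows 94–222, centre about (304,158).

Run:
```python
from h import *
d=np.load("w9.npz"); K,M=d["K"],d["M"]; _,Kt,Mt=grab("top")
g=cv2.medianBlur(cv2.cvtColor(cv2.imread("pics/w9.png"),6),5)
k=cv2.HoughCircles(g[80:235,225:385],3,1,100,param1=60,param2=15,minRadius=55,maxRadius=70); k=k[0,0]+[225,80,0]; print(k)
for q in [(304,158),k[:2]]: print(onz(q,K,M,.078))
E=[onz(q,K,M,.078) for q in [(240,158),(368,158),(304,94),(304,222)]]; print(np.linalg.norm(E[0]-E[1]),np.linalg.norm(E[2]-E[3]),(E[0]+E[1])/2,(E[2]+E[3])/2)
print(tri((k[:2],K,M),((123.5,229.7),Kt,Mt)), M[:3,3])
# weight axis in hand: knob top at z = TCP+.0333
s=env.get_state()["tool_pos"]; print(s,onz((281.5,278),K,M,s[2]+.0333))
```

```text
[304.5        158.5         65.90000153]
[0.49110248 0.35303055 0.078     ]
[0.49152593 0.35356706 0.078     ]
0.12303900525838395 0.12225941661097556 [0.49110773 0.35297942 0.078     ] [0.49465646 0.35346816 0.078     ]
(array([0.49485032, 0.35467958, 0.06415631]), [np.float64(0.002005546228155658), np.float64(0.002005546228155737)]) [0.46448764 0.32994031 0.36363435]
[0.54099346 0.33670326 0.19772407] [0.53714382 0.33671845 0.23102407]
```

```bash
python3 -m handwheel '1.1 0.5 0 0 0 0 1;1.6 0.7 0 0 0 0 1;1.1 0.5 0 0 0 0 1;0.5 0.3 0 0 0 0 1;0 0 1 0 0 0 1;0 0 2.5 0 0 0 1;0 0 2.5 0 0 0 1;0 0 2 0 0 0 1;0 0 1.2 0 0 0 1;0 0 0.6 0 0 0 1;0 0 0.2 0 0 0 1;0 0 0 0 0 0 1;0 0 0 0 0 0 1;0 0 0 0 0 0 1'
```

```text
time: 28.87
tool_pos: [0.4956, 0.3561, 0.1]
eef_rot: [0.001, -0.052, 0.999, 0.001]
ft_force: [-0.6, -0.1, -1.0]
opening: 0.0301
grasp_force: 20.0
```

```bash
python3 -m handwheel '0 -0.35 0 0 0 0 1;0 0 0.3 0 0 0 1;0 0 0.2 0 0 0 1;0 0 0.1 0 0 0 1;0 0 0 0 0 0 1;0 0 0 0 0 0 1'; python3 -m handwheel '0 0 0.1 0 0 0 1;0 0 0.1 0 0 0 1;0 0 0 0 0 0 1;0 0 0 0 0 0 1'
```

```text
time: 29.37
tool_pos: [0.4952, 0.3519, 0.0926]
eef_rot: [-0.0, -0.052, 0.999, 0.0]
ft_force: [0.1, 0.2, -1.9]
opening: 0.0301
grasp_force: 20.0
time: 29.7
tool_pos: [0.4953, 0.3521, 0.0908]
eef_rot: [0.0, -0.052, 0.999, 0.0]
ft_force: [-0.1, -0.4, -2.1]
opening: 0.0303
grasp_force: 20.0
```

```bash
python3 -m handwheel '0 0 0.1 0 0 0 1;0 0 0 0 0 0 1;0 0 0 0 0 0 1'; python3 -m handwheel '0 0 0.05 0 0 0 1;0 0 0 0 0 0 1;0 0 0 0 0 0 1'
```

```text
time: 29.95
tool_pos: [0.4953, 0.3521, 0.0907]
eef_rot: [0.0, -0.052, 0.999, 0.0]
ft_force: [-1.5, -2.1, 5.1]
opening: 0.0305
grasp_force: 20.0
time: 30.2
tool_pos: [0.4953, 0.3521, 0.0907]
eef_rot: [0.001, -0.052, 0.999, 0.0]
ft_force: [-1.7, -3.3, 8.1]
opening: 0.0303
grasp_force: 20.0
```

```bash
python3 -m handwheel '0 0 -0.1 0 0 0 1;0 0 0 0 0 0 0.1;0 0 0 0 0 0 0.1;0 0 0 0 0 0 0.1;0 0 0 0 0 0 0.1;0 0 -0.5 0 0 0 0.1;0 0 -2 0 0 0 0.1;0 0 -3.5 0 0 0 0.1;0 0 -3 0 0 0 0.1;0 0 -1 0 0 0 0.1;0 0 0 0 0 0 0.1;0 0 0 0 0 0 0.1'
python3 - <<'E'
from h import *
im,K,M=grab("wrist"); save("w10",im); s=env.get_state(); print(s["tool_pos"],proj((.495,.352,.124),K,M),proj((.495,.352,.078),K,M))
t=get_image("top"); 
b=cv2.cvtColor(t,cv2.COLOR_RGB2BGR)[170:320,70:190]
o=np.zeros((420,800,3),np.uint8); o[:,:560]=cv2.imread("pics/w10.png"); o[:300,560:]=cv2.resize(b,None,fx=2,fy=2); cv2.imwrite("pics/w10b.png",o)
E
```

```text
time: 31.2
tool_pos: [0.4952, 0.3516, 0.1899]
eef_rot: [0.0, -0.052, 0.999, -0.0]
ft_force: [-0.3, 0.0, -0.4]
opening: 0.0421
grasp_force: 0.0
[0.49481157 0.35085064 0.18878915] (np.float64(283.30008504130905), np.float64(221.3775468442478)) (np.float64(283.10512700820954), np.float64(206.7829749442834))
```

View pics/w10b.png

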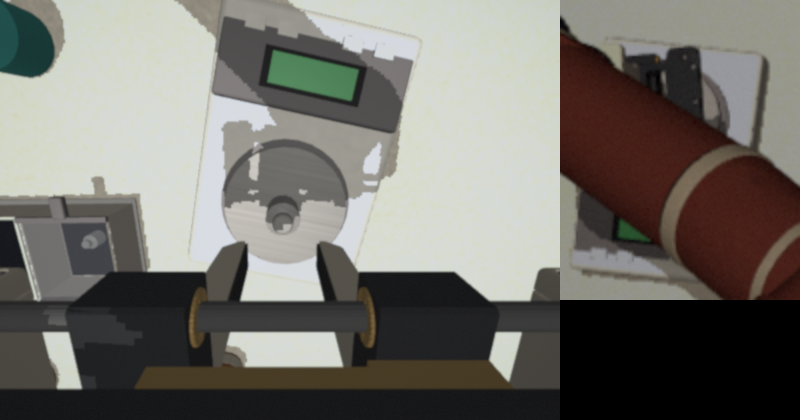

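Weight stands upright at (283,215), knob (283,223), inside the pan's circle with centre about (285,203), so it is a few mm at most off the middle. I'll return to the open lid's tab.

```bash
python3 -m handwheel '0 0 -1.5 0 0 0 0.3;0 0 -3 0 0 0 0.3;0 0 -1.5 0 0 0 0.3;-0.8 -1.6 0 0 0 0 0.3;-1.5 -3.2 0 0 0 0 0.3;-1.6 -3.5 0 0 0 0 0.3;-1.7 -3.6 0 0 0 0 0.3;-1.7 -3.6 0 0 0 0 0.3;-1.7 -3.6 0 0 0 0 0.3;-1.7 -3.6 0 0 0 0 0.3;-1.7 -3.6 0 0 0 0 0.3;-1.5 -3.2 0 0 0 0 0.3;-1 -2.2 0 0 0 0 0.3;-0.6 -1.4 0 0 0 0 0.3;0 0 0 0 0 0 0.3;0 0 0 0 0 0 0.3'
python3 - <<'E'
from h import *
d=np.load("w7.npz"); K,M=d["K"],d["M"]
h=np.array([.5333+.114*.9945,.0222+.114*.105]) # hinge from pinch pose
for th in [1.7,1.8,1.9]:
    r=.111; x=-r*np.cos(th)+.002*np.sin(th); z=.058+r*np.sin(th)+.002*np.cos(th)
    p=np.r_[h+np.array([.9945,.105])*x,z]; print(th,p.round(4),np.round(proj(p,K,M),1))
im=cv2.imread("pics/w7.png"); g=im[195:240,260:310].mean(2)
m=(g<75).astype(np.uint8); ys,xs=np.nonzero(m); print(np.unique(ys+195,return_counts=True)); 
for r in (212,216,220,224): print(r,np.nonzero(im[r,255:315].mean(1)<90)[0]+255)
E
```

```text
time: 32.63
tool_pos: [0.6829, 0.0395, 0.2487]
eef_rot: [-0.001, -0.052, 0.999, 0.001]
ft_force: [0.5, 1.6, 0.5]
opening: 0.0328
grasp_force: 0.0
1.7 [0.6629 0.0359 0.1678] [282.6 198.4]
1.8 [0.6737 0.037  0.1656] [282.6 209.9]
1.9 [0.6842 0.0381 0.1624] [282.6 220.2]
(array([208, 209, 210, 211, 212, 213, 214, 215, 216, 217, 218, 219, 220,
       221, 222]), array([25, 35, 29, 15, 14, 14, 14, 12, 12, 12, 12, 12, 12, 12, 11]))
212 [276 277 278 279 280 281 282 283 284 285 286 287 288 289 290 291]
216 [277 278 279 280 281 282 283 284 285 286 287 288 289 290]
220 [277 278 279 280 281 282 283 284 285 286 287 288 289 290]
224 [278 279 280 281 282 283 284 285 286 287 288]
```

Tab seen at (283.5,218) means the lid rests at about 1.88 rad, as expected. I'll pinch it.

```bash
python3 -m handwheel '-0.1 -0.1 2 0 0 0 0.3;0 0 3 0 0 0 0.3;0 0 2.5 0 0 0 0.3;0 0 1.2 0 0 0 0.3;0 0 0.5 0 0 0 0.3;0 0 0 0 0 0 0.3;0 0 0 0 0 0 0.3;0 0 0 0 0 0 1;0 0 0 0 0 0 1;0 0 0 0 0 0 1;0 0 0 0 0 0 1;0 0 0 0 0 0 1;0 0 0 0 0 0 1' 15
```

```text
time: 33.72
tool_pos: [0.6853, 0.0397, 0.1595]
eef_rot: [0.001, -0.052, 0.999, 0.001]
ft_force: [-1.3, 3.1, 4.0]
opening: 0.014
grasp_force: 15.0
```

```bash
python3 -m handwheel '0.74 0 -0.2 0 0 0 1;0.74 0 -0.19 0 0 0 1;0.79 0 -0.13 0 0 0 1;1.59 0 -0.08 0 0 0 1;1.58 0 0.14 0 0 0 1;1.55 0 0.36 0 0 0 1;1.49 0 0.57 0 0 0 1;1.39 0 0.77 0 0 0 1;1.27 0 0.95 0 0 0 1;1.12 0 1.13 0 0 0 1;0 0 0 0 0 0 1'
```

```text
time: 34.63
tool_pos: [0.5576, 0.0249, 0.1228]
eef_rot: [-0.004, -0.053, 0.999, -0.0]
ft_force: [-3.3, 4.5, 2.0]
opening: 0.0138
grasp_force: 15.0
```

```bash
python3 -m handwheel '0.96 0 1.27 0 0 0 1;0.77 0 1.39 0 0 0 1;0.57 0 1.49 0 0 0 1;0.36 0 1.55 0 0 0 1;0.1 0 1.2 0 0 0 1;0 0 0 0 0 0 1;0 0 0 0 0 0 1'
```

```text
time: 35.22
tool_pos: [0.5324, 0.0218, 0.0551]
eef_rot: [-0.003, -0.052, 0.999, -0.001]
ft_force: [-4.2, 4.3, -0.6]
opening: 0.0134
grasp_force: 15.0
```

```bash
python3 -m handwheel '0 0 0.2 0 0 0 1;0 0 0.1 0 0 0 1;0 0 0 0 0 0 1;0 0 0 0 0 0 0.3;0 0 0 0 0 0 0.3;0 0 0 0 0 0 0.3;0 0 0 0 0 0 0.3;0 0 0 0 0 0 0.3;0 0 0 0 0 0 0.3'; python3 -m handwheel '0 0 -1 0 0 0 0.3;0 0 -3 0 0 0 0.3;0 0 -4 0 0 0 0.3;0 0 -4 0 0 0 0.3;0 0 -2.5 0 0 0 0.3;0 0 0 0 0 0 0.3;0 0 0 0 0 0 0.3'
python3 - <<'E'
from h import *
im,K,M=grab("wrist"); save("w11",im); np.savez("w11",K=K,M=M); s=env.get_state(); print(s["tool_pos"])
for c in [(.5352,.0222,.064),(.5455,-.0742,.064),(.5235,.1184,.064)]:
    u,v=proj(c,K,M); g=im[int(v)-2:int(v)+3].mean(2).mean(0)[int(u)-30:int(u)+31]; x=np.nonzero(g<110)[0]+int(u)-30; print(round(u,1),round(v,1),g[::3].round())
    col=im[int(v)-35:int(v)+25,int(u)].mean(1); print(col[::3].round())
E
```

```text
time: 35.97
tool_pos: [0.5357, 0.0216, 0.0532]
eef_rot: [0.0, -0.051, 0.999, -0.0]
ft_force: [0.4, 0.5, -0.6]
opening: 0.0323
grasp_force: 0.0
time: 36.55
tool_pos: [0.5362, 0.0224, 0.1999]
eef_rot: [0.002, -0.052, 0.999, -0.0]
ft_force: [-0.7, -0.0, -0.8]
opening: 0.032
grasp_force: 0.0
[0.53507339 0.0218734  0.19824211]
282.5 199.6 [ 95.  96.  95.  95.  95.  94.  94.  94. 112. 147. 149. 146. 102.  92.
  93.  93.  92.  92.  91.  91.  91.]
[146. 142. 145. 144. 188. 198. 217. 215. 128.  79.  85. 146. 149. 148.
 145. 143. 148. 107.  75.  76.]
191.0 199.9 [216. 181. 142. 105. 102. 102. 101. 100. 134. 143. 148. 139.  75. 100.
  98.  99.  98.  98.  98.  99.  99.]
[222. 221. 221. 222. 222. 222. 222. 221. 216. 105. 148. 148. 148. 147.
 147. 146. 137. 130.  74.  72.]
374.2 198.0 [ 95.  94.  93.  94.  93.  93.  93.  91.  92. 140. 136. 131. 120.  92.
  92.  91.  91.  90.  93. 110. 187.]
[146. 147. 147. 210. 219. 222. 221. 218. 164. 119. 140. 137. 134. 133.
 132. 131. 132.  93.  74.  74.]
```

The tab is back at its closed place, with the same pattern as its neighbours. Now I'll go for the media bottle in the tray.

```bash
python3 -m handwheel '0.35 -1.6 0 0 0 0 -1;0.7 -3.2 0 0 0 0 -1;0.75 -3.5 0 0 0 0 -1;0.75 -3.5 0 0 0 0 -1;0.75 -3.5 0 0 0 0 -1;0.75 -3.5 0 0 0 0 -1;0.75 -3.5 0 0 0 0 -1;0.75 -3.5 0 0 0 0 -1;0.75 -3.5 0 0 0 0 -1;0.7 -3.5 0 0 0 0 -1;0.65 -3 0 0 0 0 -1;0.4 -1.8 0 0 0 0 -1;0 0 0 0 0 0 -1;0 0 0 0 0 0 -1;0 0 0 0 0 0 -1'
```

```text
time: 37.85
tool_pos: [0.4942, -0.3579, 0.1968]
eef_rot: [-0.001, -0.053, 0.999, 0.002]
ft_force: [0.0, 1.3, 0.2]
opening: 0.093
grasp_force: 0.0
```

```bash
python3 -m handwheel '0.1 -0.5 0 0 0 0 -1;0.05 -0.27 0 0 0 0 -1;0 0 1.5 0 0 0 -1;0 0 2.5 0 0 0 -1;0 0 2.5 0 0 0 -1;0 0 1.5 0 0 0 -1;0 0 0.4 0 0 0 -1;0 0 0 0 0 0 -1;0 0 0 0 0 0 -1' 22
```

```text
time: 38.6
tool_pos: [0.4944, -0.3677, 0.1149]
eef_rot: [0.001, -0.052, 0.999, -0.0]
ft_force: [0.4, 0.4, 0.7]
opening: 0.093
grasp_force: 0.0
```

```bash
python3 -m handwheel '0.08 0.2 0.25 0 0 0 -1;0 0 0 0 0 0 -1;0 0 0 0 0 0 1;0 0 0 0 0 0 1;0 0 0 0 0 0 1;0 0 0 0 0 0 1;0 0 0 0 0 0 1;0 0 0 0 0 0 1;0 0 0 0 0 0 1;0 0 0 0 0 0 1;0 0 0 0 0 0 1;0 0 0 0 0 0 1;0 0 0 0 0 0 1' 22
```

```text
time: 39.68
tool_pos: [0.4926, -0.3659, 0.1114]
eef_rot: [-0.0, -0.052, 0.999, 0.0]
ft_force: [-0.5, -0.4, -0.4]
opening: 0.0493
grasp_force: 22.0
```

```bash
python3 -m handwheel '0 0 -0.5 0 0 0 1;0 0 -2 0 0 0 1;0 0 -3.5 0 0 0 1;0 0 -3 0 0 0 1;0 0 -1 0 0 0 1;0 0 0 0 0 0 1' && python3 -m handwheel '-0.18 1.5 0 0 0 0 1;-0.18 3 0 0 0 0 1;-0.18 3.7 0 0 0 0 1;-0.18 3.7 0 0 0 0 1;-0.18 3.7 0 0 0 0 1;-0.18 3.7 0 0 0 0 1;-0.18 3.7 0 0 0 0 1;-0.18 3.7 0 0 0 0 1;-0.18 3.7 0 0 0 0 1;-0.18 3.7 0 0 0 0 1;-0.18 3.7 0 0 0 0 1;-0.18 3 0 0 0 0 1;-0.18 2 0 0 0 0 1;0 0.2 0 0 0 0 1;0 0 0 0 0 0 1;0 0 0 0 0 0 1;0 0 0 0 0 0 1'
```

```text
time: 40.18
tool_pos: [0.4942, -0.3663, 0.2143]
eef_rot: [0.002, -0.052, 0.999, -0.002]
ft_force: [0.4, -0.7, -2.5]
opening: 0.0496
grasp_force: 22.0
time: 41.6
tool_pos: [0.4709, 0.062, 0.2104]
eef_rot: [-0.001, -0.05, 0.999, -0.001]
ft_force: [0.5, -1.0, -3.0]
opening: 0.0498
grasp_force: 22.0
```

```bash
python3 -m handwheel '-0.05 0.2 0 0 0 0 1;0 0 1.5 0 0 0 1;0 0 2.5 0 0 0 1;0 0 2.5 0 0 0 1;0 0 1.7 0 0 0 1;0 0 0.8 0 0 0 1;0 0 0.4 0 0 0 1;0 0 0 0 0 0 1;0 0 0 0 0 0 1;0 0 0 0 0 0 1'
python3 - <<'E'
from cell import env
print(env.get_state()["tool_pos"])
E
```

```text
time: 42.43
tool_pos: [0.4726, 0.0664, 0.1185]
eef_rot: [0.001, -0.052, 0.999, 0.0]
ft_force: [0.4, 0.2, -3.0]
opening: 0.0496
grasp_force: 22.0
[0.47256029 0.06640978 0.11850815]
```

```bash
python3 -m handwheel '0.1 -0.18 0.3 0 0 0 1;0 0 0.3 0 0 0 1;0 0 0.2 0 0 0 1;0 0 0 0 0 0 1;0 0 0 0 0 0 1;0 0 0 0 0 0 1'; python3 -m handwheel '0 0 0.1 0 0 0 1;0 0 0.1 0 0 0 1;0 0 0 0 0 0 1;0 0 0 0 0 0 1'
```

```text
time: 42.93
tool_pos: [0.4709, 0.0644, 0.1095]
eef_rot: [0.0, -0.052, 0.999, 0.0]
ft_force: [-0.4, -0.1, -2.7]
opening: 0.0497
grasp_force: 22.0
time: 43.27
tool_pos: [0.4708, 0.0643, 0.1074]
eef_rot: [-0.0, -0.052, 0.999, 0.0]
ft_force: [-0.7, -0.4, -3.1]
opening: 0.0496
grasp_force: 22.0
```

```bash
python3 -m handwheel '0 0 0.1 0 0 0 1;0 0 0 0 0 0 1;0 0 0 0 0 0 1;0 0 0 0 0 0 1'
```

```text
time: 43.6
tool_pos: [0.471, 0.0644, 0.1073]
eef_rot: [0.0, -0.052, 0.999, -0.0]
ft_force: [-1.0, -1.0, 6.6]
opening: 0.0496
grasp_force: 22.0
```

```bash
python3 -m handwheel '0 0 0 0 0 0 -1;0 0 0 0 0 0 -1;0 0 0 0 0 0 -1;0 0 0 0 0 0 -1;0 0 0 0 0 0 -1;0 0 0 0 0 0 -1;0 0 -0.8 0 0 0 -1;0 0 -2.5 0 0 0 -1;0 0 -3 0 0 0 -1;0 0 -2.5 0 0 0 -1;0 0 -0.5 0 0 0 -1;0 0 0 0 0 0 -1' && python3 -m handwheel '0.5 -1.6 0 0 0 0 -1;0.9 -3 0 0 0 0 -1;1.07 -3.5 0 0 0 0 -1;1.07 -3.5 0 0 0 0 -1;1.07 -3.5 0 0 0 0 -1;1.07 -3.5 0 0 0 0 -1;1.07 -3.5 0 0 0 0 -1;1.07 -3.5 0 0 0 0 -1;1.07 -3.5 0 0 0 0 -1;1.07 -3.5 0 0 0 0 -1;1.07 -3.5 0 0 0 0 -1;0.9 -3 0 0 0 0 -1;0.6 -2.1 0 0 0 0 -1;0 0 0 0 0 0 -1;0 0 0 0 0 0 -1;0 0 0 0 0 0 -1'
```

```text
time: 44.6
tool_pos: [0.4719, 0.0647, 0.2014]
eef_rot: [0.002, -0.052, 0.999, 0.0]
ft_force: [-0.6, 0.0, -0.9]
opening: 0.0929
grasp_force: 0.0
time: 45.93
tool_pos: [0.3887, -0.3568, 0.1985]
eef_rot: [-0.001, -0.053, 0.999, 0.001]
ft_force: [0.1, 0.1, -0.4]
opening: 0.093
grasp_force: 0.0
```

```bash
python3 -m handwheel '0 0 1.5 0 0 0 -1;0 0 2.5 0 0 0 -1;0 0 2.2 0 0 0 -1;0 0 1.2 0 0 0 -1;0 0 0.3 0 0 0 -1;0 0 0 0 0 0 -1;0 0 0 0 0 0 -1;0 0 0 0 0 0 -1' 15
```

```text
time: 46.6
tool_pos: [0.3899, -0.3582, 0.1236]
eef_rot: [0.001, -0.052, 0.999, -0.001]
ft_force: [0.5, 0.2, 0.6]
opening: 0.0928
grasp_force: 0.0
```

```bash
python3 -m handwheel '0 -0.05 0.25 0 0 0 -1;0 0 0 0 0 0 -1;0 0 0 0 0 0 1;0 0 0 0 0 0 1;0 0 0 0 0 0 1;0 0 0 0 0 0 1;0 0 0 0 0 0 1;0 0 0 0 0 0 1;0 0 0 0 0 0 1;0 0 0 0 0 0 1;0 0 0 0 0 0 1;0 0 0 0 0 0 1;0 0 0 0 0 0 1;0 0 0 0 0 0 1;0 0 0 0 0 0 1;0 0 0 0 0 0 1;0 0 0 0 0 0 1' 15
```

```text
time: 48.02
tool_pos: [0.3889, -0.3589, 0.1199]
eef_rot: [-0.0, -0.052, 0.999, 0.0]
ft_force: [-0.0, 1.3, -0.4]
opening: 0.0247
grasp_force: 15.0
```

```bash
python3 -m handwheel '0 0 -0.5 0 0 0 1;0 0 -2 0 0 0 1;0 0 -3 0 0 0 1;0 0 -2 0 0 0 1;0 0 -0.5 0 0 0 1;-0.7 1.6 0 0 0 0 1;-1.26 3.1 0 0 0 0 1;-1.4 3.47 0 0 0 0 1;-1.4 3.47 0 0 0 0 1;-1.4 3.47 0 0 0 0 1;-1.4 3.47 0 0 0 0 1;-1.4 3.47 0 0 0 0 1;-1.4 3.47 0 0 0 0 1;-1.26 3.1 0 0 0 0 1;-0.8 2 0 0 0 0 1;-0.2 0.6 0 0 0 0 1;0 0 0 0 0 0 1;0 0 0 0 0 0 1' && python3 -m handwheel '0 0 1 0 0 0 1;0 0 2.5 0 0 0 1;0 0 2 0 0 0 1;0 0 1 0 0 0 1;0 0 0.5 0 0 0 1;0 0 0 0 0 0 1;0 0 0 0 0 0 1;0 0 0 0 0 0 1'
```

```text
time: 49.52
tool_pos: [0.4813, -0.0368, 0.1992]
eef_rot: [-0.001, -0.052, 0.999, -0.001]
ft_force: [-0.7, 0.3, -1.9]
opening: 0.0248
grasp_force: 15.0
time: 50.18
tool_pos: [0.4829, -0.0355, 0.1308]
eef_rot: [0.001, -0.052, 0.999, -0.0]
ft_force: [0.4, 1.0, -1.9]
opening: 0.0248
grasp_force: 15.0
```

```bash
python3 -m handwheel '0.1 0.05 0.5 0 0 0 1;0 0 0.4 0 0 0 1;0 0 0.3 0 0 0 1;0 0 0.1 0 0 0 1;0 0 0 0 0 0 1;0 0 0 0 0 0 1;0 0 0 0 0 0 1'; python3 -m handwheel '0 0 0.1 0 0 0 1;0 0 0 0 0 0 1;0 0 0 0 0 0 1;0 0 0 0 0 0 1'
```

```text
time: 50.77
tool_pos: [0.4812, -0.0349, 0.1171]
eef_rot: [0.0, -0.052, 0.999, 0.0]
ft_force: [-0.1, 0.2, -1.5]
opening: 0.0251
grasp_force: 15.0
time: 51.1
tool_pos: [0.4811, -0.035, 0.116]
eef_rot: [0.0, -0.052, 0.999, 0.0]
ft_force: [-0.1, -0.3, -1.4]
opening: 0.0248
grasp_force: 15.0
```

```bash
python3 -m handwheel '0 0 0.1 0 0 0 1;0 0 0 0 0 0 1;0 0 0 0 0 0 1;0 0 0 0 0 0 1'; python3 -m handwheel '0 0 0.1 0 0 0 1;0 0 0 0 0 0 1;0 0 0 0 0 0 1'
```

```text
time: 51.43
tool_pos: [0.4816, -0.0348, 0.1158]
eef_rot: [0.001, -0.052, 0.999, -0.0]
ft_force: [-1.2, -0.7, 6.4]
opening: 0.025
grasp_force: 15.0
time: 51.68
tool_pos: [0.4823, -0.0347, 0.1157]
eef_rot: [0.002, -0.052, 0.999, -0.0]
ft_force: [-2.1, -0.4, 10.7]
opening: 0.0246
grasp_force: 15.0
```

```bash
python3 -m handwheel '0 0 -0.1 0 0 0 1;0 0 0 0 0 0 -0.3;0 0 0 0 0 0 -0.3;0 0 0 0 0 0 -0.3;0 0 0 0 0 0 -0.3;0 0 0 0 0 0 -0.3;0 0 0 0 0 0 -0.3;0 0 -1 0 0 0 -0.3;0 0 -3 0 0 0 -0.3;0 0 -4 0 0 0 -0.3;0 0 -3 0 0 0 -0.3;0 0 -1 0 0 0 -0.3;0 0 0 0 0 0 -0.3' && python3 -m handwheel '0 -2 0 0 0 0 -0.3;0 -3.5 0 0 0 0 -0.3;0 -4 0 0 0 0 -0.3;0 -4 0 0 0 0 -0.3;0 -4 0 0 0 0 -0.3;0 -4 0 0 0 0 -0.3;0 -4 0 0 0 0 -0.3;0 -4 0 0 0 0 -0.3;0 -3 0 0 0 0 -0.3;0 -1.5 0 0 0 0 -0.3;0 0 0 0 0 0 -0.3;0 0 0 0 0 0 -0.3'
python3 - <<'E'
from h import *
old=cv2.imread("pics/top0.png"); n=cv2.cvtColor(get_image("top"),cv2.COLOR_RGB2BGR); _,K,M=grab("top")
cv2.imwrite("pics/end.png",n)
def cen(im,lo,hi,box):
    h=cv2.cvtColor(im,cv2.COLOR_BGR2HSV); m=cv2.inRange(h,lo,hi); x,y,w,k=box; m=m[y:y+k,x:x+w]; mm=cv2.moments(m,True); return np.array([mm["m10"]/mm["m00"]+x,mm["m01"]/mm["m00"]+y]),mm["m00"]
for im in (old,n):
    print("blue",cen(im,(105,120,40),(125,255,255),(225,205,50,60)),"spray dark",cen(im,(0,0,0),(180,255,70),(283,222,24,26)),"amber",cen(im,(0,110,30),(18,255,255),(275,215,40,45)))
for nm,(x,y,w,k) in dict(media=(225,222,45,40),spray=(275,222,40,30),binrow=(195,155,145,60),tab=(255,204,25,18),pan=(90,195,70,70)).items():
    a,b=old[y:y+k,x:x+w].astype(float),n[y:y+k,x:x+w].astype(float); print(nm,abs(a-b).mean().round(1), end=" ")
    s,_=cv2.phaseCorrelate(a.mean(2),b.mean(2)); print(np.round(s,2))
g=n[195:265,90:160].mean(2); o=old[195:265,90:160].mean(2); dd=np.abs(g-o)>25; ys,xs=np.nonzero(dd); print("weight diff",xs.mean()+90,ys.mean()+195,len(xs),proj((.495,.352,.10),K,M), proj((.4975,.3505,.10),K,M))
E
```

```text
time: 52.77
tool_pos: [0.4828, -0.0345, 0.2381]
eef_rot: [0.003, -0.052, 0.999, -0.0]
ft_force: [0.2, 0.5, -0.1]
opening: 0.0604
grasp_force: 0.0
time: 53.77
tool_pos: [0.5153, -0.3726, 0.2327]
eef_rot: [-0.001, -0.051, 0.999, 0.002]
ft_force: [0.9, 1.5, 0.3]
opening: 0.0606
grasp_force: 0.0
blue (array([249.40415704, 237.4295612 ]), 433.0) spray dark (array([292.51, 238.27]), 200.0) amber (array([292.36633663, 237.7029703 ]), 101.0)
blue (array([249.46976744, 237.66744186]), 430.0) spray dark (array([292.31052632, 238.76315789]), 190.0) amber (array([292.79807692, 238.03846154]), 104.0)
media 4.5 [0.52 0.17]
spray 5.1 [-0.    0.21]
binrow 3.7 [ 0.02 -0.02]
tab 3.2 [0.49 0.11]
pan 5.3 [ 0.15 -0.02]
weight diff 124.0204081632653 230.4387755102041 98 (np.float64(120.15279253246405), np.float64(228.91728743157066)) (np.float64(120.8771173770119), np.float64(227.80327480828885))
```

Both bottles are back within about 1 mm of where they stood, upright. The bin row matches its starting picture, and the weight stands at the pan's middle. Handing in.

```bash
python3 -c "
from cell import env
print(env.hand_in())"
```

```text
the job is handed in; nothing more can be done
None
```

Job handed in at about 54 s: the 200 g weight stands upright within a few mm of the pan's middle, bin_a's lid is closed, the other bins were never opened, and both bottles are back upright within about 1 mm of their spots.

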